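# Open the push-and-turn cap of the descaler bottle in the cleaner locker

### The job

Slide the clear guard door on top of the cleaner locker fully open along its track, and leave it open. Then open the square green bottle where it stands in its pocket: press its safety cap down, twist it counter-clockwise while it is down until it comes free, and lift it straight up off the neck. Finish while still holding the cap, level, a few centimetres above the bottle's mouth; the bottle stays standing in its pocket and everything else stays where it is.

Things in the scene. Friction and masses are not known exactly. Their poses are not given: they have to be found in the camera images.
- locker: Cleaner locker, fixed: 500 (y) x 200 (x) x 178 mm high, white ends, clear long sides. Origin: centre of its underside, 20 mm above the work surface. The -y half lies under the door, the +y half has a fixed top. The -y half is 188 mm wide inside and has two 65 mm square pockets, 45 mm deep, centred at x 0 and y -165 and -85 mm: bottle in one, tub in the other, either way round.
- door (a joint): Clear guard door (188 x 250 x 6 mm) on the locker's top, in m: 0 shut, 0.235 fully open at its stop; it starts 0 to 40 mm ajar. It slides level along the locker's +y over the fixed half and stays where it is left; moving it takes 2 to 4 N. Its underside is 10 mm above the crown of the cap, the tops of the side tracks 20 mm.
- door_pull (a point): Centre of the aluminium pull bar on the door; moves with it. Axes are the locker's: +y is the way it opens. The bar is 80 mm long in x, 12 mm wide in y, 12 mm high, 18 mm clear above the door's face, on two posts 68 mm apart. With the door fully open it is 100 mm or more from the bottle's axis, and the door's edge 70 mm or more; the pull's top is 46 mm above the cap's crown.
- mouth (a point): Centre of the mouth of the square green glass bottle (body 62 x 62 mm, 94 mm high, sloping shoulder up to 110 mm, mouth 135 mm above its foot; 0.4 to 0.75 kg). z: the bottle's axis, up; x: the direction of the neck lugs. It stands loose in its pocket with 1.5 mm clearance a side; the flat walls keep it from turning. The end wall is 75 mm or more from its axis.
- cap_center (a point): Centre (half-way up) of the bottle's safety cap: white plastic, ribbed, round, 50 mm in diameter, 28 mm high. Locked, this point is 1 mm below the mouth, and the skirt is 26 mm above the edge of the bottle's square body. z: the cap's axis, up; x: along its two inner lugs and the moulded bar on the crown, and, while locked, along the bottle's x.
- cap: The same cap, origin at the centre of its underside. A sprung liner holds it up in its lock: 3 N to start pressing, 13 N at the end of the 8 mm stroke. It turns only when pressed down 6 mm or more. Turned counter-clockwise from above by 0.85 to 2.3 rad it lifts off freely (the liner lifts it 2 mm). Lifted while locked, it takes the bottle along.
- tub_center (a point): Centre of the short square tub of tablets in the other pocket: white, 62 x 62 mm, 86 mm high with a steel lid; leave it alone.
- blender_cup: Clear blender cup standing on the slab, 86 mm in diameter, 150 mm high, origin at its foot; leave it alone.
- reamer: White plastic citrus reamer standing on its foot, 56 mm across, 88 mm high, origin at its foot; leave it alone.
- teaspoons: Set of three stainless teaspoons lying flat on the slab, about 140 x 60 mm, origin underneath; leave it alone.
- vinegar: Round green bottle with a narrow steel cap, 60 mm in diameter, 190 mm high, standing on the slab at the locker's right, origin at its foot; leave it alone.
- pot_brush: Round wooden pot brush standing on the slab, 48 mm across, 78 mm high, origin at its foot; leave it alone.
- soap_dish: White ceramic bowl, 100 mm across, 30 mm high, origin at its foot; leave it alone.

How it is judged:
By the outcome, as a careful person would: the job done as asked, in the order asked, and still so for the second after the job is handed in, while the arm keeps its last pose, push and grip.
It also fails if it takes over 51 s, if anything falls off the work surface, if the arm or the gripper's body presses on something with over 40 N, if the wrist force passes 120 N, or if a joint passes its speed limit or range.

### The arm

A 6-joint arm with a two-finger parallel gripper is mounted at the origin on the work surface. World frame = base frame: x ahead of the robot, y to its left, z up, the work surface at z = 0. Lengths are in mm, angles in rad, forces in N, time in s.
With the tool pointing down it reaches from about 325 to 875 mm from the base axis. Payload 4.4 kg.
Tool frame: the origin (TCP) lies on the centre line of the jaws, within the pads' length; the fingertips stand ahead of it and the grasp point (between the pads) lies 6 mm ahead of it (ctrl.tcp_to_tips is the z of the fingertips in the tool frame, in mm); z points along the fingers, y is the line along which they close (so a half turn about z gives the same grasp; the last joint's range is limited). The gripper opens to 85 mm and grips with 20 to 120 N. Pads are 22 mm wide; open, the fingers measure 114 mm over their backs; the gripper's body (76 mm by 85 mm) begins 54 mm behind the grasp point. The pads swing forward as they close: fully open they stand 13 mm farther back than shut.
Start: joints at [1.169, 0.207, 1.542, -0, 1.393, -0.15], TCP at [143.27, 556.867, 256.282] pointing down, gripper open.
Joint ranges: [-2.73, 2.73], [-0.86, 2.22], [0.23, 2.46], [-1.11, 4.25], [0.08, 2.63], [-2.82, 2.82]. Speed limits (rad/s): [2.79, 2.79, 3.14, 3.14, 3.14, 3.14].

### API

Orientations are given as a 3x3 rotation matrix whose columns are the frame's x, y, z axes.
In Python, from plant import ctrl, sensors, optics gives the robot as it stands. Calls block until the motion is done:
- ctrl.move_ptp(position, orientation): joint-space move of the TCP to a pose.
- ctrl.move_l(position, rot=None, vel=150, threshold=None): straight line of the TCP; rot=None keeps the orientation; vel is the mean speed in mm/s. With threshold (N) it stops when the force on the tool has changed by that much, and returns True; else False.
- ctrl.set_joints(angles): joint-space move.
- ctrl.gripper_to(opening, force=None): finger opening in mm; force is the grip in N (None keeps the last); returns when the fingers have stopped.
- ctrl.hold(seconds).
- ctrl.solve_ik(position, orientation): joint angles nearest the present ones, or None.
- sensors.read_state(): the state.
- optics.grab_frame(name): name is "scene" or "top" or "wrist"; returns (picture, depth): 420x560x3 uint8, red, green, blue; 420x560 float32, mm along the optical axis (not along the pixel's ray), 0 where there is no reading.
- optics.camera_params(name): a dict with "mtx" (3x3 intrinsics, pixels), "R" (3x3) and "t" (3): a world point X has camera coordinates R X + t; the wrist camera has in their place "T_tool_cam" (4x4, takes a point from camera to tool coordinates, whose origin is the TCP and whose axes are the flange's). Camera axes: x right, y down, z forward; pixel columns grow to the right and rows downward; lengths in mm; the calibration is good to about 2 mm. A picture is of the moment at which its call begins: read the wrist's pose just before it. camera_params takes no time and is no camera call.
A pose or a line that the arm cannot do raises ctrl.MotionError and nothing moves.
- ctrl.finish_job(): hands the job in; it is judged then, once.
The state is a dict: "t": time; "q": joint angles; "qvel": joint speeds; "tau": joint torques, N m; "eef_pos": TCP position; "eef_rot": TCP orientation; "force": force on the tool from outside, world axes, zero at the start; "wrist_torque": the same for the moment, N m; "grip_width": finger opening in mm; "grasp_force": force on a finger pad.
Only numpy, scipy, OpenCV 4.12 (cv2) and the standard library are available. Lean on these libraries where they do the work, as an engineer would, in place of code of your own. Each camera call takes 0.05 s, during which the arm holds its last target. There are 200 camera calls.

## Working session

There is one attempt and no reset: what is moved stays moved. The work goes in short steps, each a Python script; the robot and the scene stay as the last script left them, time stands still between calls to the robot, and variables do not carry over. Pictures are saved under pics/ and viewed, at most 10 in all, crops included, and the job is handed in when it is done.

```bash
ls; mkdir -p pics; cat > h.py <<'E'
import numpy as np, cv2
from plant import ctrl, sensors, optics
def save(n,f):
    cv2.imwrite(f'pics/{f}.png',cv2.cvtColor(n,cv2.COLOR_RGB2BGR))
def ray_plane(cam,u,v,z,st=None):
    p=optics.camera_params(cam); K=np.array(p['mtx'])
    d=np.linalg.inv(K)@[u,v,1.]
    if cam=='wrist':
        T=np.array(p['T_tool_cam']); R=np.array(st['eef_rot']); e=np.array(st['eef_pos'])
        o=R@T[:3,3]+e; d=R@T[:3,:3]@d
    else:
        R=np.array(p['R']);t=np.array(p['t']); o=-R.T@t; d=R.T@d
    return o+d*(z-o[2])/d[2]
E
python3 - <<'E'
from h import *
for n in ['scene','top']:
    im,d=optics.grab_frame(n); save(im,n); np.save(f'pics/{n}_d.npy',d)
    print(n,optics.camera_params(n))
print(optics.camera_params('wrist'),ctrl.tcp_to_tips); s=sensors.read_state(); print(s)
E
```

```text
pics
scene {'mtx': array([[411.15154451,   0.        , 284.33159935],
       [  0.        , 411.15154451, 207.85829446],
       [  0.        ,   0.        ,   1.        ]]), 'R': array([[ 0.78926106,  0.61385431,  0.01580725],
       [ 0.36086109, -0.44284027, -0.8207751 ],
       [-0.49683625,  0.65351004, -0.57103272]]), 't': array([-466.6227875 ,  -83.14834848, 1560.10997229])}
top {'mtx': array([[537.95585499,   0.        , 281.62934469],
       [  0.        , 537.95585499, 209.9189777 ],
       [  0.        ,   0.        ,   1.        ]]), 'R': array([[-0.02721232, -0.99962668, -0.00244609],
       [-0.98795622,  0.02726733, -0.15231218],
       [ 0.15232202, -0.00172814, -0.98832941]]), 't': array([  18.44840841,  586.09274727, 1506.25424241])}
{'mtx': array([[358.90562268,   0.        , 277.36141228],
       [  0.        , 358.90562268, 211.88378636],
       [  0.        ,   0.        ,   1.        ]]), 'T_tool_cam': array([[ 1.21034544e-03, -9.52828027e-01, -3.03508296e-01,
         7.82804976e+01],
       [ 9.99999267e-01,  1.16272751e-03,  3.37602618e-04,
        -4.8767049
[... 273 characters left out ...]
6,
        1.39349368e+00, -1.50508779e-01]), 'qvel': array([-0.00064454, -0.0004154 , -0.00230648,  0.00133262, -0.00201159,
       -0.00055708]), 'tau': array([-1.49968368e-03, -3.84087253e+01, -2.92551041e+01, -2.66005454e-04,
        4.83305557e-03, -1.85657774e-05]), 'eef_pos': array([143.01867703, 556.26627485, 255.20045952]), 'eef_rot': array([[-9.68465124e-01,  2.49147743e-01, -8.39465221e-04],
       [ 2.49148943e-01,  9.68463213e-01, -1.95177873e-03],
       [ 3.26709918e-04, -2.09938151e-03, -9.99997743e-01]]), 'force': array([-0.01962656,  0.31896382, -0.17635247]), 'wrist_torque': array([ 0.03351757, -0.0362891 ,  0.01704264]), 'grasp_force': 0.0, 'grip_width': 85.3889788861695}
```

View pics/scene.png

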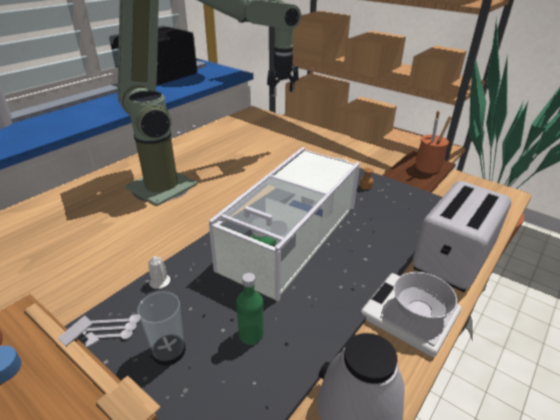

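View pics/top.png

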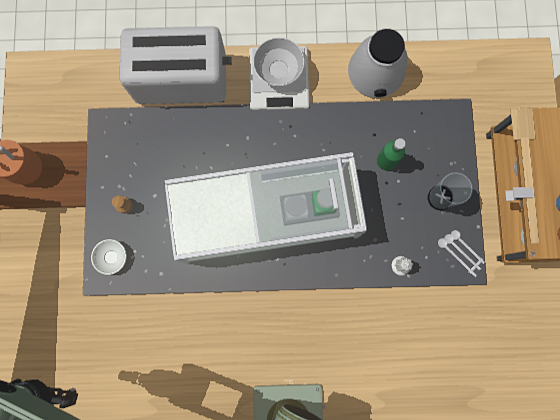

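The scene view shows the locker with its pull bar near (258,213), and the top view shows the locker's corners at about (166,181), (353,155), (365,232) and (177,258), with the green bottle near (323,202) and the tub near (296,206). I'll enlarge the locker.

```bash
python3 - <<'E'
import cv2
im=cv2.imread('pics/top.png')[140:270,155:375]
cv2.imwrite('pics/topc.png',cv2.resize(im[:, 60:],None,fx=4.6,fy=4.6,interpolation=cv2.INTER_CUBIC))
from h import *
for uv in [(166,181),(353,155),(365,232),(177,258)]: print(uv,ray_plane('top',*uv,198).round(1))
E
```

```text
(166, 181) [647.7 303.2 198. ]
(353, 155) [ 704.  -189.4  198. ]
(365, 232) [ 499.3 -210.7  198. ]
(177, 258) [445.6 273.9 198. ]
```

View pics/topc.png

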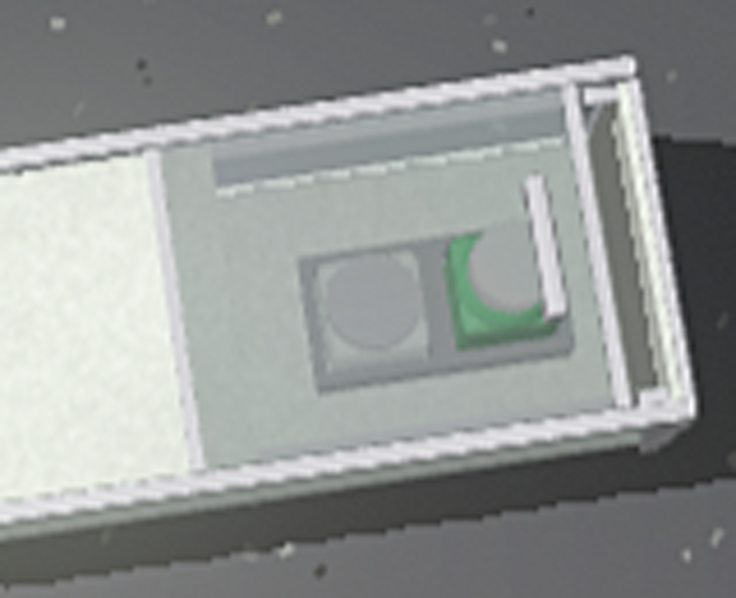

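The crop shows the cap at about (512,266), partly under the pull bar, which runs from (533,180) to (556,315). The tub is in the inner pocket. Next I'll locate both and plan the door push.

```bash
cat >> h.py <<'E'
a=0.112
yh=np.array([-np.sin(a),np.cos(a),0]); xh=np.array([np.cos(a),np.sin(a),0])
def rotd(th): # tool down, tool x at angle th
    c,s=np.cos(th),np.sin(th); return np.array([[c,s,0],[s,-c,0],[0,0,-1.]])
E
python3 - <<'E'
from h import *
d=np.load('pics/top_d.npy'); p=optics.camera_params('top')
def w(u,v):
    z=d[int(round(v)),int(round(u))]; return p['R'].T@(np.linalg.inv(p['mtx'])@[u,v,1]*z-p['t'])
print('bar',ray_plane('top',333.5,193.7,224), w(333.5,193.7)); print('cap',ray_plane('top',326.3,197.8,178), w(325,198), 'track',w(300,163.),'tub',w(296,206))
bar=ray_plane('top',333.5,193.7,224)
P=bar-45*yh; P[2]=228
for th in (a,a+np.pi,a+np.pi/2,a-np.pi/2):
    q=ctrl.solve_ik(P,rotd(th)); q2=ctrl.solve_ik(P+220*yh,rotd(th)); print(th,q,q2)
E
```

```text
bar [ 597.07848637 -131.07685438  224.        ] [ 596.41565902 -130.71148826  227.63376768]
cap [ 594.993541   -116.23175461  178.        ] [ 591.40871996 -111.26277962  196.00412039] track [686.13627819 -49.03206224 198.63679002] tub [571.74943917 -34.89998795 199.89432796]
0.112 [-4.21932117e-01  3.38148785e-01  1.43573704e+00 -4.44089210e-16
  1.36770683e+00  1.03686421e+00] [-7.53847566e-02  2.39121268e-01  1.56217850e+00 -4.44089210e-16
  1.34029289e+00  1.38341157e+00]
3.253592653589793 [-4.21932117e-01  3.38148785e-01  1.43573704e+00 -4.44089210e-16
  1.36770683e+00 -2.10472844e+00] [-7.53847566e-02  2.39121268e-01  1.56217850e+00 -4.44089210e-16
  1.34029289e+00 -1.75818108e+00]
1.6827963267948967 [-4.21932117e-01  3.38148785e-01  1.43573704e+00 -4.44089210e-16
  1.36770683e+00 -5.33932117e-01] [-7.53847566e-02  2.39121268e-01  1.56217850e+00 -4.44089210e-16
  1.34029289e+00 -1.87384757e-01]
-1.4587963267948965 [-4.21932117e-01  3.38148785e-01  1.43573704e+00 -4.44089210e-16
  1.36770683e+00  2.60766054e+00] None
```

```bash
python3 - <<'E'
from h import *
bar=np.array([597,-131,0.]); R=rotd(a+np.pi/2)
ctrl.gripper_to(0,60)
P=bar-45*yh; P[2]=300
ctrl.move_ptp(P,R); P[2]=229
r0=ctrl.move_l(P,vel=150,threshold=10)
print(r0,sensors.read_state()['force'])
r=ctrl.move_l(P+310*yh,vel=90,threshold=18)
s=sensors.read_state(); print(r,s['t'],s['eef_pos'],(s['eef_pos']-P)@yh,s['force'])
im,d=optics.grab_frame('top'); save(im,'top2'); 
cv2.imwrite('pics/top2c.png',cv2.resize(cv2.cvtColor(im,cv2.COLOR_RGB2BGR)[130:280,150:380],None,fx=3.4,fy=3.4,interpolation=cv2.INTER_CUBIC))
E
```

```text
False [0.45611407 0.50585697 0.84348172]
True 6.8 [576.4148248   49.68417495 228.88883826] 226.85283046438997 [ 0.21764606 -2.67533326  1.98507585]
```

View pics/top2c.png

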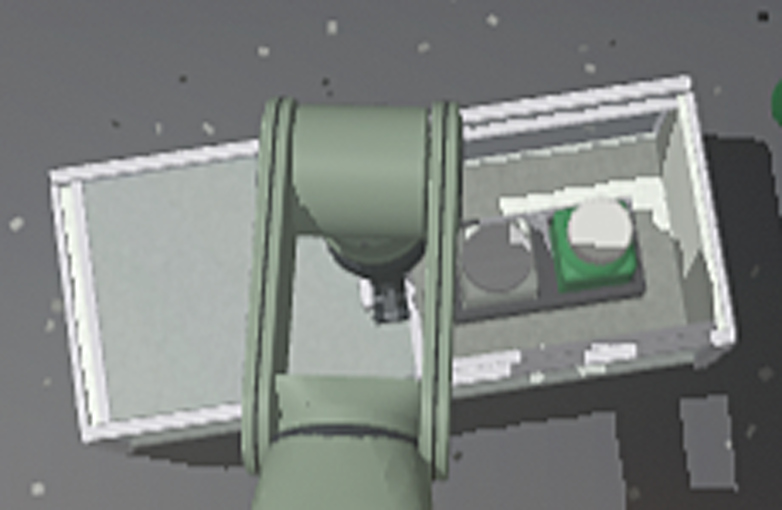

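The door now covers the fixed half and the cap is exposed near crop (600,228). I'll confirm the stop with a second push, then back off and look from the wrist above the cap.

```bash
python3 - <<'E'
from h import *
s=sensors.read_state(); P=s['eef_pos'].copy(); P[2]=229
r=ctrl.move_l(P+25*yh,vel=40,threshold=22)
s=sensors.read_state(); print(r,s['t'],(s['eef_pos']-P)@yh,s['force'])
Q=s['eef_pos']-15*yh; Q[2]=229
ctrl.move_l(Q,vel=60); Q[2]=300; ctrl.move_l(Q)
cap=np.array([595,-116,0.]); 
R=rotd(a+np.pi/2)
P=cap-55*yh; P[2]=320
ctrl.move_ptp(P,R); ctrl.gripper_to(85); ctrl.hold(0.2)
s=sensors.read_state(); im,d=optics.grab_frame('wrist'); save(im,'w1'); np.save('pics/w1_d.npy',d)
np.savez('pics/w1s.npz',eef_pos=s['eef_pos'],eef_rot=s['eef_rot']); print(s['t'])
im,d=optics.grab_frame('top'); save(im,'top3')
cv2.imwrite('pics/top3c.png',cv2.resize(cv2.cvtColor(im,cv2.COLOR_RGB2BGR)[130:280,150:380],None,fx=3.4,fy=3.4,interpolation=cv2.INTER_CUBIC))
E
```

```text
True 7.2 0.08461567607912268 [ 0.44084794 -2.65490376  2.02254716]
10.0417
```

View pics/w1.png

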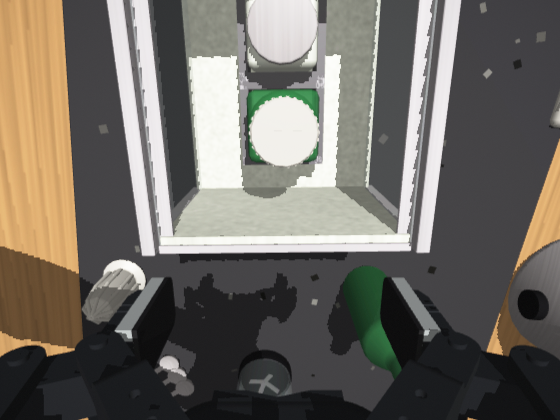

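View pics/top3c.png

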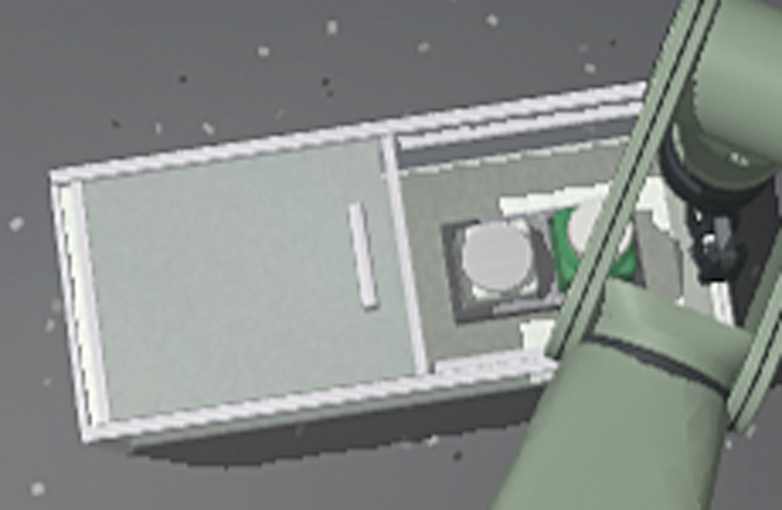

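The wrist view shows the cap crown as a white disc at about (284,131) on the green bottle. The top view shows the door at the far end with its edge near crop (407,255). I'll check the door's opening and measure the cap.

```bash
python3 - <<'E'
from h import *
c=np.array([574.1,44.2,0])
for n,u,v,z in [('edge',408,255,194),('bar',363,256,224)]:
    w=ray_plane('top',150+u/3.4,130+v/3.4,z); print(n,w,(w-c)@yh,(w-c)@xh)
b0=ray_plane('top',333.5,193.7,224); print('bar0',(b0-c)@yh,(b0-c)@xh)
s=np.load('pics/w1s.npz'); im=cv2.imread('pics/w1.png')
hsv=cv2.cvtColor(im,cv2.COLOR_BGR2HSV)
m=((hsv[...,1]<40)&(hsv[...,2]>205)).astype(np.uint8)
roi=np.zeros_like(m); roi[85:172,247:321]=1; m*=roi
m=cv2.morphologyEx(m,cv2.MORPH_OPEN,np.ones((5,5)))
cs,_=cv2.findContours(m,0,1); k=max(cs,key=cv2.contourArea); e=cv2.fitEllipse(cv2.convexHull(k)); print(e)
(u,v)=e[0]; d=np.load('pics/w1_d.npy')
w=ray_plane('wrist',u,v,178,s); print('cap',w,(w-c)@yh,(w-c)@xh,d[int(v),int(u)])
for z in (178,):
  for p in [(u-e[1][0]/2,v),(u+e[1][0]/2,v),(u,v-e[1][1]/2),(u,v+e[1][1]/2)]: print(ray_plane('wrist',*p,z,s))
K=optics.camera_params('wrist'); T=K['T_tool_cam']; pc=np.linalg.inv(K['mtx'])@[u,v,1]*d[int(v),int(u)]
print('depthpt',s['eef_rot']@(T[:3,:3]@pc+T[:3,3])+s['eef_pos'])
# J6 options
for th in np.arange(-0.5,4.5,.25):
    q=ctrl.solve_ik([w[0],w[1],165],rotd(th)); print(round(th,2),None if q is None else round(q[5],2),end='; ')
E
```

```text
edge [577.20788909  32.59511582 194.        ] -11.879530704151069 1.7913853814228016
bar [572.45727079  65.75961154 224.        ] 21.60813221152076 0.7771945992059204
bar0 -176.74687996854973 3.2445243599244
((284.06109619140625, 130.5676727294922), (67.65464782714844, 69.34965515136719), 6.229798316955566)
cap [ 598.96674165 -115.42739642  178.        ] -161.40651557064874 6.87002607751839 253.03424
[ 575.24333084 -118.11961506  178.        ]
[ 622.69229701 -112.7349344   178.        ]
[596.20873363 -92.30192148 178.        ]
[ 601.88758727 -139.9182397   178.        ]
depthpt [ 598.95823817 -115.40250116  178.30066021]
-0.5 1.74; -0.25 1.49; 0.0 1.24; 0.25 0.99; 0.5 0.74; 0.75 0.49; 1.0 0.24; 1.25 -0.01; 1.5 -0.26; 1.75 -0.51; 2.0 -0.76; 2.25 -1.01; 2.5 -1.26; 2.75 -1.51; 3.0 -1.76; 3.25 -2.01; 3.5 -2.26; 3.75 -2.51; 4.0 -2.76; 4.25 None;
```

The door edge is at -12 mm in the locker frame, as expected for fully open. I'll take a second look at the cap from the opposite wrist yaw, which cancels hand-eye error.

```bash
python3 - <<'E'
from h import *
cap=np.array([598.,-116,0.]); R=rotd(-1.40)
P=cap+55*yh; P[2]=320
ctrl.move_ptp(P,R); ctrl.hold(0.3)
s=sensors.read_state(); im,d=optics.grab_frame('wrist'); save(im,'w2'); np.savez('pics/w2s.npz',eef_pos=s['eef_pos'],eef_rot=s['eef_rot']); print(s['t'],s['eef_pos'],s['q'])
p=optics.camera_params('wrist');T=p['T_tool_cam']
pc=T[:3,:3].T@(s['eef_rot'].T@(np.array([598,-116,178])-s['eef_pos'])-T[:3,3]); uv=(p['mtx']@(pc/pc[2]))[:2]; print(uv)
hsv=cv2.cvtColor(im,cv2.COLOR_RGB2HSV); m=((hsv[...,1]<40)&(hsv[...,2]>205)).astype(np.uint8)
x,y=map(int,uv); roi=np.zeros_like(m); roi[y-48:y+48,x-48:x+48]=1; m=cv2.morphologyEx(m*roi,cv2.MORPH_OPEN,np.ones((5,5)))
cs,_=cv2.findContours(m,0,1)
for k in cs:
    if cv2.contourArea(k)>800:
        e=cv2.fitEllipse(cv2.convexHull(k)); print(e,ray_plane('wrist',*e[0],178,s))
        cv2.drawContours(im,[k],-1,(255,0,0),1)
save(im,'w2m')
E
```

```text
13.175 [591.85420056 -61.38384113 320.01280868] [-2.48703763e-01  2.08050068e-01  1.40854698e+00 -3.98546631e-05
  1.52497974e+00  2.72210170e+00]
[280.82958294 131.7782111 ]
((279.5891418457031, 129.65406799316406), (66.45907592773438, 68.3613510131836), 17.927663803100586) [ 599.11747195 -117.29574051  178.        ]
```

View pics/w2m.png

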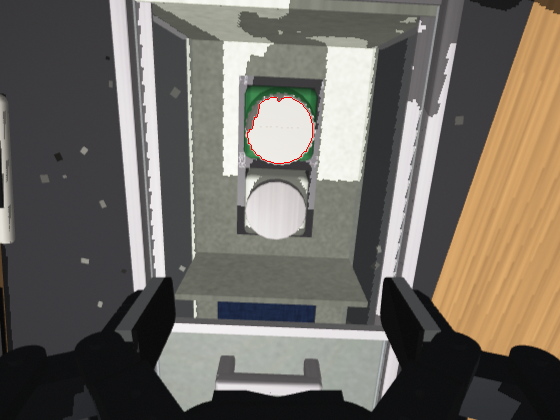

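The crown is outlined at about (280,130), and the two looks agree within 2 mm, so I'll use (599, -116.4). Next I'll go down and grip.

```bash
python3 - <<'E'
from h import *
R=rotd(-1.40); P=np.array([599,-116.4,260.])
ctrl.move_l(P,R,vel=120); P[2]=170
r=ctrl.move_l(P,vel=80,threshold=8)
s=sensors.read_state(); f0=s['force']; print(r,s['eef_pos'],f0)
if not r:
    ctrl.gripper_to(40,60); ctrl.hold(0.2)
    s=sensors.read_state(); print(s['t'],s['eef_pos'],s['force']-f0,s['grip_width'],s['grasp_force'])
E
```

```text
False [ 599.57737586 -116.61034325  170.85929555] [ 0.61957297 -0.35619057  0.02501511]
15.9667 [ 599.35541179 -116.4619401   170.47970756] [0.37602929 0.74897889 3.76556721] 47.91365459631642 61.197173707187176
```

```bash
python3 - <<'E'
from h import *
ctrl.gripper_to(40,80)
P=np.array([599,-116.4,170.]); f0=sensors.read_state()['force'][2]
for z in (166,163.5,162,161,160):
    P[2]=z; ctrl.move_l(P,vel=20); ctrl.hold(0.1); s=sensors.read_state(); print(z,s['eef_pos'].round(2),s['force'].round(2),s['grip_width'])
    if s['force'][2]>18: break
for th in np.arange(-1.40+.4,0.21,.4):
    ctrl.move_l(P,rotd(th),vel=60) ; s=sensors.read_state(); print(round(th,2),s['t'],s['eef_pos'].round(2),s['force'].round(2),s['wrist_torque'].round(2),s['q'][5].round(2),np.arctan2(s['eef_rot'][1,0],s['eef_rot'][0,0]).round(2))
E
```

```text
166 [ 599.41 -116.48  167.01] [-1.54  0.52  8.3 ] 47.18850342029221
163.5 [ 599.43 -116.47  165.05] [-2.92  1.78 10.22] 47.78116398107527
162 [ 599.46 -116.5   163.89] [-2.26  1.4  11.39] 47.454146612634084
161 [ 599.48 -116.5   163.12] [-1.98  0.73 12.17] 48.15086369907461
160 [ 599.66 -116.54  162.95] [-4.45  1.14 14.45] 47.60776432037176
-1.0 18.6083 [ 600.55 -117.06  162.95] [-1.68 -0.16 12.79] [0.1  0.25 0.1 ] 2.24 -1.0
-0.6 19.1583 [ 600.63 -116.99  162.97] [-0.71  1.48 12.63] [0.18 0.25 0.08] 1.84 -0.6
-0.2 19.7083 [ 600.59 -116.89  162.95] [-0.72  1.41 12.06] [0.15 0.26 0.11] 1.44 -0.2
0.2 20.2583 [ 600.55 -116.88  162.92] [-1.9   0.71 13.56] [0.24 0.28 0.12] 1.04 0.2
```

The cap bottomed out at about 14 N and turned 1.6 rad with little torque, so it followed the gripper. Next I'll lift slowly and watch for the bottle's weight.

```bash
python3 - <<'E'
from h import *
P=np.array([600.2,-116.7,160.]); f=[]
for z in (166,172,178,186):
    P[2]=z; ctrl.move_l(P,vel=30); ctrl.hold(0.1); s=sensors.read_state(); print(z,s['eef_pos'].round(2),s['force'].round(2),s['grip_width'].round(2))
    if s['force'][2]<-2.5: print('WEIGHT'); break
else:
    P[2]=220; ctrl.move_l(P,vel=60); ctrl.hold(0.4); s=sensors.read_state(); print(s['t'],s['eef_pos'],s['force'],s['grip_width'],s['grasp_force'])
for n in ('scene','wrist','top'):
    im,d=optics.grab_frame(n); save(im,n+'_f')
s=cv2.resize(cv2.imread('pics/scene_f.png')[140:300,200:380],None,fx=2.6,fy=2.6,interpolation=cv2.INTER_CUBIC)
cv2.imwrite('pics/sf.png',s)
t=cv2.resize(cv2.imread('pics/top_f.png')[130:280,150:380],None,fx=3.2,fy=3.2); cv2.imwrite('pics/tf.png',t)
E
```

```text
Traceback (most recent call last):
AttributeError: 'float' object has no attribute 'round'
```

```bash
python3 - <<'E'
from h import *
P=np.array([600.2,-116.7,160.]); f=[]
for z in (170,174,178,186):
    P[2]=z; ctrl.move_l(P,vel=30); ctrl.hold(0.1); s=sensors.read_state(); print(z,s['eef_pos'].round(2),s['force'].round(2),s['grip_width'])
    if s['force'][2]<-2.5: print('WEIGHT'); break
else:
    P[2]=220; ctrl.move_l(P,vel=60); ctrl.hold(0.4); s=sensors.read_state(); print(s['t'],s['eef_pos'],s['force'],s['grip_width'],s['grasp_force'])
for n in ('scene','wrist','top'):
    im,d=optics.grab_frame(n); save(im,n+'_f')
s=cv2.resize(cv2.imread('pics/scene_f.png')[140:300,200:380],None,fx=2.6,fy=2.6,interpolation=cv2.INTER_CUBIC)
cv2.imwrite('pics/sf.png',s)
E
```

```text
170 [ 600.48 -116.83  170.03] [ 0.16 -0.51  5.21] 47.87775823074474
174 [ 599.4  -116.5   173.02] [-0.32 -0.14 -0.58] 47.864028576702445
178 [ 600.1  -116.65  177.91] [ 0.97 -0.13 -0.59] 47.89639386952721
186 [ 600.16 -116.71  186.03] [-0.82 -0.07 -1.05] 47.86875047686102
23.5 [ 600.07628575 -116.67126596  219.67053295] [ 0.01348816 -0.52448592  0.11066221] 47.52834059898581 82.14934654533863
```

View pics/sf.png

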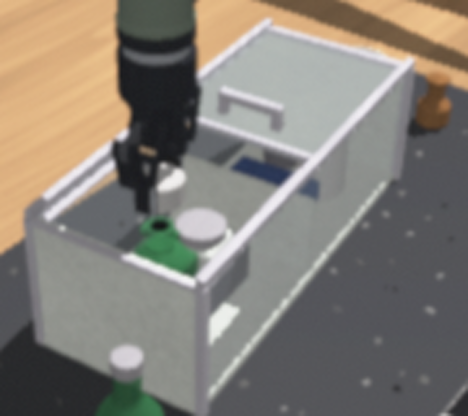

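View pics/wrist_f.png

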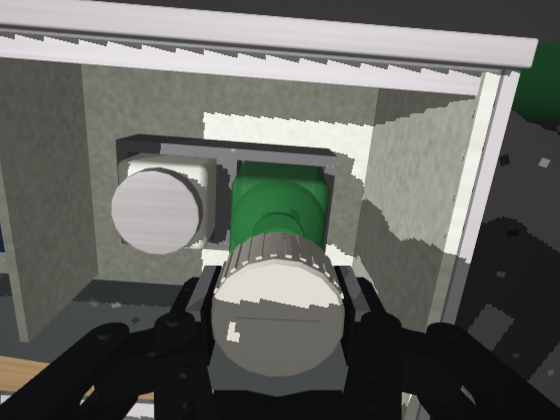

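The pictures show the bottle standing in its pocket with its mouth bare at scene crop (160,228). The cap is held level above it at wrist (278,315), and the door is still fully open.

```bash
python3 -c "
from h import *
print(ctrl.finish_job())"
```

```text
the job is handed in; nothing more can be done
None
```

The job is handed in: the door is fully open at its stop, and the cap is unlocked and held level with its underside about 35 mm above the mouth of the bottle, which still stands in its pocket.

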